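Sort the parts of a stripped-down machine

TASK

Sort the stripped-down parts on the bench into their places: stand both bushings side by side in the deep tin, lay both flanged hubs flat in the shallow tray with the boss up, and rest the square-bodied shaft in the two V-notches of the wooden cradle. The tin is already partly filled to an unknown level, so lower each bushing until you feel it touch and only then let go; do not drop it in.

Things in the scene. Friction and masses are not known exactly. Their poses are not given: they have to be found in the camera images.
- bush_a_mid (a point): a steel bushing (plain hollow sleeve) standing on end: 44 mm outside diameter, 28 mm bore, 60 mm high. This point is its centre, half-way up (30 mm above its underside), z along its bore, up. The two bushings are alike.
- bush_b_mid (a point): a steel bushing (plain hollow sleeve) standing on end: 44 mm outside diameter, 28 mm bore, 60 mm high. This point is its centre, half-way up (30 mm above its underside), z along its bore, up. The two bushings are alike.
- hub_a_mid (a point): a steel flanged hub standing boss up: round flange 64 mm diameter and 10 mm thick with four small bolt holes, and on it a round boss 36 mm diameter; 45 mm high in all. This point is its centre, half-way up (22.5 mm above its underside), z up. The two hubs are alike.
- hub_b_mid (a point): a steel flanged hub standing boss up: round flange 64 mm diameter and 10 mm thick with four small bolt holes, and on it a round boss 36 mm diameter; 45 mm high in all. This point is its centre, half-way up (22.5 mm above its underside), z up. The two hubs are alike.
- shaft_mid (a point): a steel shaft lying on the bench, 130 mm long: a square body in the middle, 26 x 26 mm and 50 mm long, and on each end of it a round journal 20 mm diameter and 40 mm long. This point is its centre, 13 mm above its underside; x along the shaft (both ends alike), z up.
- tin: deep tin: grey open-topped steel box, 141 (x) x 150 (y) mm outside, 80 mm high, walls 3 mm, fixed. Origin at the centre of its underside, z up. Inside is packing with a flat, level, hard black rubber-mat top over the whole opening, 15 to 45 mm above the underside, different at each start. Two bushings fit side by side along y, for example at y = +33 and -33 mm.
- tray: the shallow tray: a bare aluminium open-topped tray, 111 mm (x) by 176 mm (y) outside, 22 mm high, walls and floor 3 mm, fixed. Origin at the centre of its underside, z up. It holds two hubs side by side along y (for example at y = +41 and -41 mm).
- cradle_rest (a point): dark wooden cradle, fixed: base board 150 (x) x 66 (y) x 12 mm; two uprights 16 mm thick at x = +45 and -45 mm, 66 wide, 60 high, each with a 90 degree V-notch open upward (48 mm wide at top). The shaft's journals rest in the notches, its square body between. This point is the resting shaft's centre: midway between the uprights, 50 mm above the bench; x along the resting shaft, either way round.
Things that resemble listed ones, but are neither listed nor needed, are in the scene too. Leave any orange, purple or red look-alike of the part that bears bush_b_mid alone.

How it is judged:
At the end, for the whole second after the job is handed in: Bushings upright in the tin (0.25 rad), centres 35 mm or more apart and under 85 mm above its underside; hubs flat on the tray floor, boss up (0.15 rad, centres under 31 mm); shaft in both notches: centre within 15 mm along, 8 mm across and in height, 0.12 rad; all at rest (x of bush_a_mid in the frame of tin between -0.05 and 0.05 m and y of bush_a_mid in the frame of tin between -0.055 and 0.055 m and z of each of bush_a_mid, bush_b_mid in the frame of tin below 0.085 m and angle between each of bush_a_mid, bush_b_mid's own z axis and vertical below 0.25 rad and x of bush_b_mid in the frame of tin between -0.05 and 0.05 m and y of bush_b_mid in the frame of tin between -0.055 and 0.055 m and horizontal distance between bush_a_mid and bush_b_mid above 0.035 m and x of hub_a_mid in the frame of tray between -0.03 and 0.03 m and y of hub_a_mid in the frame of tray between -0.06 and 0.06 m and z of each of hub_a_mid, hub_b_mid in the frame of tray below 0.031 m and angle between each of hub_a_mid, hub_b_mid's own z axis and vertical below 0.15 rad and x of hub_b_mid in the frame of tray between -0.03 and 0.03 m and y of hub_b_mid in the frame of tray between -0.06 and 0.06 m and x of shaft_mid in the frame of cradle_rest between -0.015 and 0.015 m and y of shaft_mid in the frame of cradle_rest between -0.008 and 0.008 m and z of shaft_mid in the frame of cradle_rest between -0.008 and 0.008 m and angle between the x axis of shaft_mid and the x axis of cradle_rest, either way round below 0.12 rad and linear speed of each of bush_a, bush_b, hub_a, hub_b, shaft below 0.02 m/s); the robot touches nothing.
It fails at once if a bushing is dropped into the tin (it moves faster than 0.5 m/s inside it) ((horizontal distance between bush_a_mid and tin below 0.07 m and z of bush_a_mid in the frame of tin below 0.105 m and linear speed of bush_a above 0.5 m/s) or (horizontal distance between bush_b_mid and tin below 0.07 m and z of bush_b_mid in the frame of tin below 0.105 m and linear speed of bush_b above 0.5 m/s)).
It also fails if it takes over 125 s, if anything falls off the work surface, if the arm or the gripper's body presses on something with over 40 N, if the wrist force passes 120 N, or if a joint passes its speed limit or range.

ROBOT

A 6-joint arm with a two-finger parallel gripper is mounted at the origin on the work surface. World frame = base frame: x ahead of the robot, y to its left, z up, the work surface at z = 0. Lengths are in m, angles in rad, forces in N, time in s.
With the tool pointing down it reaches from about 0.35 to 0.975 m from the base axis. Payload 4.9 kg.
Tool frame: the origin (TCP) lies on the mounting face of the last link; the fingertips stand 173 mm ahead of it and the grasp point (between the pads) lies 155 mm ahead of it; z points along the fingers, y is the line along which they close (so a half turn about z gives the same grasp; the last joint's range is limited). The gripper opens to 85 mm and grips with 20 to 120 N. Pads are 22 mm wide; open, the fingers measure 114 mm over their backs; the gripper's body (76 mm by 85 mm) begins 54 mm behind the grasp point. The pads swing forward as they close: fully open they stand 13 mm farther back than shut.
Start: joints at [-1.281, 0.053, 1.613, -0, 1.476, -0.119], TCP at [0.248, -0.573, 0.405] pointing down, gripper open.
Joint ranges: [-3.01, 3.01], [-1.01, 2.22], [0.06, 2.58], [-1.02, 4.17], [0.09, 2.62], [-3.14, 3.14]. Speed limits (rad/s): [2.57, 2.57, 3.14, 3.14, 3.14, 3.14].

INTERFACE

Orientations are given as a rotation vector (axis times angle).
In Python, from station import monitor, eyes, finish_job gives the robot as it stands. The module is installed in compiled form; this text tells all that it offers.
- The arm moves only by the tool step_arm, never from a script. Its argument "commands" is a list of rows, each a list of 3 entries, a list of its own where there are three numbers: the opening in per cent of the stroke, from 0 (shut) to 100 (fully open), then the shift along the tool's x, y, z in mm, then the turn about the tool's z in degrees. In form: [[hand, [x, y, z], yaw], ...]. A call has 1 to 12 rows; each row is the pose to reach, as a shift and turn from the pose commanded when the call began, along the tool's axes at that moment; what a row does not reach only later rows make up. A row lasts 1/8 s, in which the tool goes at most 62.5 mm and 10.7 degrees, less where a joint would pass 70% of its speed; a pose out of reach is approached as far as the arm can. A call with a gripper value outside its range is refused whole. The fingers move at their own pace and stop on an object; "squeeze" is the grip in N (left out, the last holds). Time passes only in rows, so rows that repeat a pose let the fingers close. It gives the time, the measured TCP pose, the force, the opening and the grip force at its end, in the units of the state.
- monitor.get_obs(): the state, without advancing time (a new reading comes with each control period).
- eyes.get_image(name): name is "scene" or "side" or "wrist"; returns the picture (400x640x3 uint8, red, green, blue); there is no depth.
- eyes.camera_info(name): a dict with "camera_matrix" (3x3 intrinsics, pixels), "k1" (the pictures are not rectified: a ray, as slopes to the right and down, at radius r is drawn at 1 + k1 r^2 times it, then the intrinsics apply), "extrinsics" (4x4, takes a point from camera to world coordinates). Camera axes: x right, y down, z forward; pixel columns grow to the right and rows downward; lengths in m; the calibration is good to about 2 mm. A picture is of the moment at which its call begins: read the wrist's pose just before it. camera_info takes no time and is no camera call; for the wrist camera it gives the pose at the moment of the call.
- finish_job(): hands the job in; it is judged then, once.
The state is a dict: "t": time; "q": joint angles; "dq": joint speeds; "effort": joint torques, N m; "tool_pos": TCP position; "tool_rot": TCP orientation; "contact_force": force on the tool from outside, world axes, zero at the start; "wrist_torque": the same for the moment, N m; "opening": finger opening in m; "grip_force": force on a finger pad.
Only numpy, scipy, OpenCV 4.12 (cv2) and the standard library are available. Lean on these libraries where they do the work, as an engineer would, in place of code of your own. Each camera call takes 0.05 s, during which the arm holds its last target. There are 200 camera calls.

## Working session

There is one attempt and no reset: what is moved stays moved. The work goes in short steps, Python scripts to look and compute and a tool call to move; the robot and the scene stay as the last step left them, time stands still between calls to the robot, and variables do not carry over. Pictures are saved under pics/ and viewed, at most 14 in all, crops included, and the job is handed in when it is done.

Besides the shell and the picture viewer there is one more tool, called as name(argument=value, ...) on one line, values as JSON. step_arm: Moves the arm, as the interface text tells. Its arguments: {"type":"object","properties":{"commands":{"type":"array"},"squeeze":{"type":"number"}},"required":["commands"]}

```bash
mkdir -p pics
cat > h.py <<'E'
import numpy as np, cv2
from scipy.spatial.transform import Rotation as R
from station import monitor, eyes, finish_job
def ray(info,u,v):
    K=np.array(info["camera_matrix"]);k1=info["k1"];E=np.array(info["extrinsics"])
    p=cv2.undistortPoints(np.array([[[u,v]]],float),K,np.array([k1,0,0,0,0.]))[0,0]
    return E[:3,3],E[:3,:3]@np.array([p[0],p[1],1])
def at_z(info,u,v,z):
    o,d=ray(info,u,v);return o+d*(z-o[2])/d[2]
def proj(info,P):
    E=np.linalg.inv(np.array(info["extrinsics"]))
    r,_=cv2.Rodrigues(E[:3,:3])
    return cv2.projectPoints(np.array(P,float).reshape(-1,1,3),r,E[:3,3],np.array(info["camera_matrix"]),np.array([info["k1"],0,0,0,0.]))[0][:,0]
def snap(name,fn):
    i=eyes.camera_info(name);im=eyes.get_image(name)
    cv2.imwrite(f"pics/{fn}.png",im[...,::-1]);return i,im
E
python3 - <<'E'
from h import *
for n in("scene","side","wrist"):
    i,im=snap(n,n+"0"); print(n,np.round(i["camera_matrix"],1).tolist(),i["k1"],np.round(i["extrinsics"],3).tolist())
o=monitor.get_obs();print(o["t"],o["tool_pos"],o["tool_rot"],o["opening"])
E
```

```text
scene [[372.5, 0.0, 327.6], [0.0, 372.5, 196.4], [0.0, 0.0, 1.0]] -0.0832018582022253 [[-0.02, 0.755, -0.655, 1.158], [1.0, 0.012, -0.016, 0.023], [-0.004, -0.655, -0.755, 0.807], [0.0, 0.0, 0.0, 1.0]]
side [[468.6, 0.0, 318.8], [0.0, 468.6, 189.4], [0.0, 0.0, 1.0]] 0.0029838304735460464 [[-0.827, -0.357, 0.435, -0.019], [-0.562, 0.554, -0.614, 0.769], [-0.021, -0.752, -0.659, 0.891], [0.0, 0.0, 0.0, 1.0]]
wrist [[358.9, 0.0, 322.8], [0.0, 358.9, 195.0], [0.0, 0.0, 1.0]] -0.01093183931853861 [[0.397, -0.882, -0.253, 0.313], [-0.918, -0.382, -0.108, -0.545], [-0.002, 0.275, -0.961, 0.373], [0.0, 0.0, 0.0, 1.0]]
0.15 [ 0.24839492 -0.57328978  0.40373202] [-3.07460499e+00 -6.37355955e-01  1.64548759e-04] 0.08512293117315468
```

View pics/scene0.png

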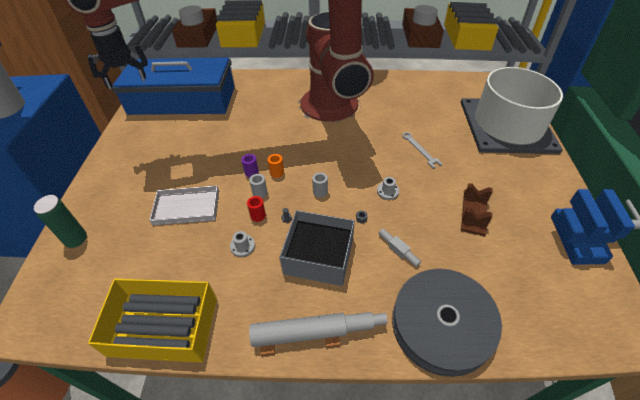

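View pics/side0.png

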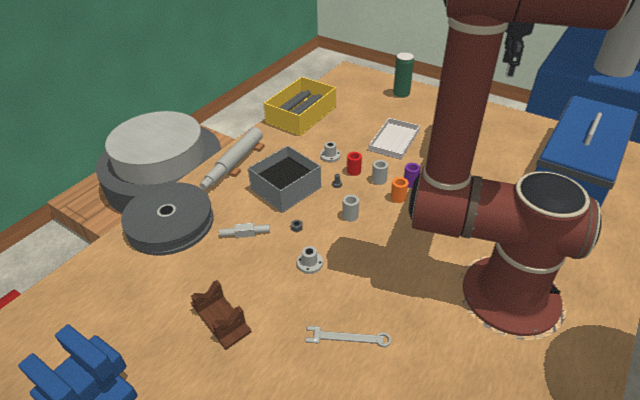

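Scene picture: grey bushings at (258,186) and (320,184), with purple (250,165), orange (276,165) and red (257,208) look-alikes. Hubs are at (242,243) and (388,187), the shaft at (400,247), the cradle at (476,209), the tray at (185,206) and the tin at (318,248). The grey ones fit "steel"; an enlarged crop will confirm this and give exact pixels.

Run:
```python
import cv2
im=cv2.imread("pics/scene0.png")
c=cv2.resize(im[145:295,140:340],None,fx=4,fy=4,interpolation=cv2.INTER_CUBIC);cv2.imwrite("pics/c1.png",c)
c=cv2.resize(im[145:295,310:510],None,fx=4,fy=4,interpolation=cv2.INTER_CUBIC);cv2.imwrite("pics/c2.png",c)
```

```text
(no output)
```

View pics/c1.png

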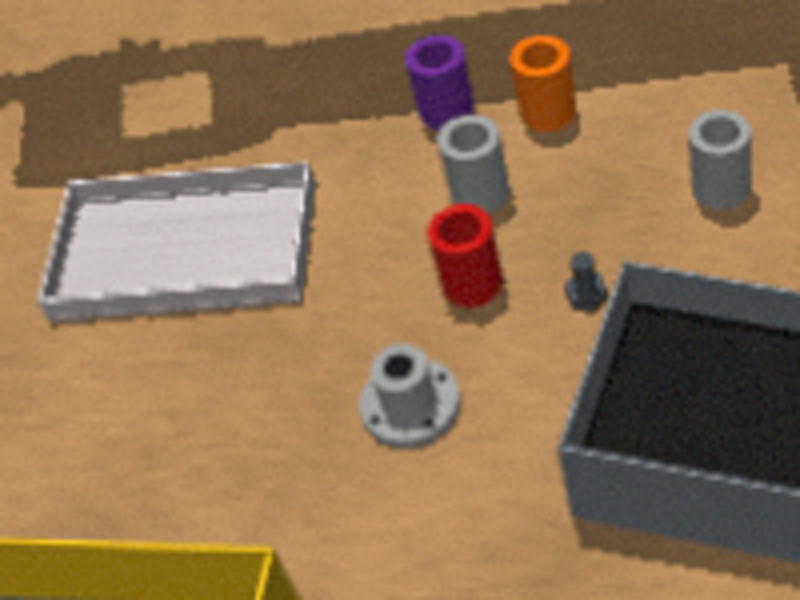

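View pics/c2.png

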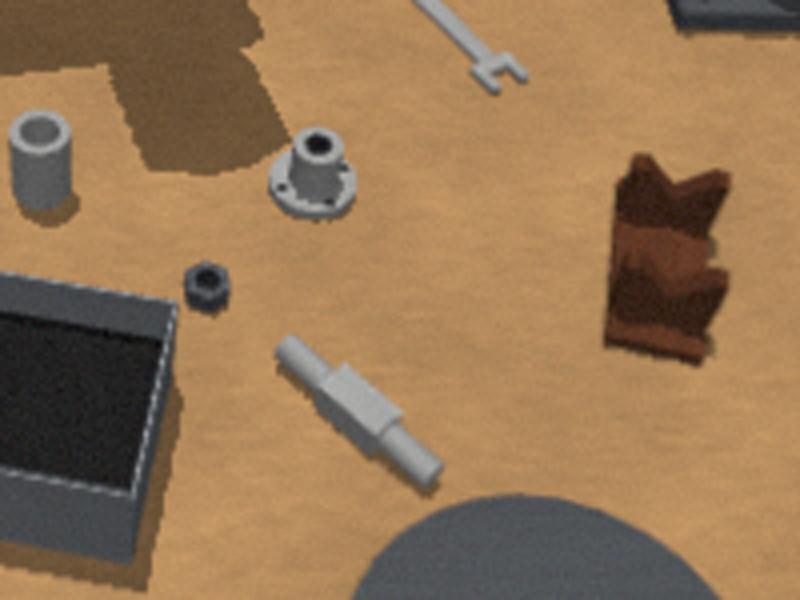

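Crops: the grey bushing tops are at crop1 (469,140) and (720,132), plain hollow sleeves next to the coloured ones. Hub boss tops are at crop1 (400,367) and crop2 (318,145). The shaft body top is at crop2 (359,405), and the tray, tin and cradle corners are readable.

Run:
```python
from h import *
i=eyes.camera_info("scene")
f=lambda ox,x,y,z: at_z(i,ox+(x+.5)/4-.5,145+(y+.5)/4-.5,z)
P={"bA":(140,469,140,.06),"bB":(140,720,132,.06),"red":(140,462,229,.06),"pur":(140,437,58,.06),"ora":(140,541,57,.06),
"hA":(140,400,367,.045),"hB":(310,318,145,.045),
"tray_bl":(140,70,182,.022),"tray_br":(140,311,165,.022),"tray_fr":(140,302,290,.022),"tray_fl":(140,43,298,.022),
"tin_bl":(140,625,265,.08),"tin_br":(310,178,303,.08),"tin_fr":(310,133,495,.08),"tin_fl":(140,565,450,.08),
"sh_b":(310,359,405,.026),"sh_l":(310,289,352,.010),"sh_r":(310,429,474,.010),
"cr1":(310,640,157,.06),"cr2":(310,725,175,.06),"cr3":(310,632,258,.06),"cr4":(310,724,272,.06),"crb_fl":(310,606,345,0),"crb_fr":(310,700,362,0)}
Q={k:f(*v) for k,v in P.items()}
for k,v in Q.items(): print(k,np.round(v*1000).astype(int)[:2])
def box(ks):
    a=[Q[k][:2] for k in ks];print(ks[0],np.round(np.mean(a,0)*1000),[round(1000*np.linalg.norm(a[j]-a[j-1])) for j in range(4)],
     "yawdeg of edge br-bl",np.degrees(np.arctan2(*(a[0]-a[1])[::-1])),np.degrees(np.arctan2(*(a[3]-a[2])[::-1])), "fl-bl",np.degrees(np.arctan2(*(a[3]-a[0])[::-1])))
box(["tray_bl","tray_br","tray_fr","tray_fl"]);box(["tin_bl","tin_br","tin_fr","tin_fl"])
d=Q["sh_r"]-Q["sh_l"];print("shaft",np.linalg.norm(d),np.degrees(np.arctan2(d[1],d[0])),(Q["sh_r"]+Q["sh_l"])/2)
```

```text
bA [ 452 -191]
bB [442 -17]
red [ 532 -184]
pur [ 370 -227]
ora [ 368 -150]
hA [ 633 -211]
hB [437 178]
tray_bl [ 461 -488]
tray_br [ 442 -313]
tray_fr [ 556 -295]
tray_fl [ 567 -473]
tin_bl [577 -72]
tin_br [604  73]
tin_fr [739  45]
tin_fl [712 -96]
sh_b [641 188]
sh_l [590 150]
sh_r [681 230]
cr1 [458 398]
cr2 [474 454]
cr3 [548 372]
cr4 [559 430]
crb_fl [575 365]
crb_fr [588 426]
tray_bl [ 506. -392.] [106, 176, 115, 178] yawdeg of edge br-bl -83.78564539974181 -86.58190113703185 fl-bl 8.221860710055989
tin_bl [658. -12.] [137, 147, 137, 143] yawdeg of edge br-bl -100.7191496262256 -100.67003111923302 fl-bl -10.112673371969134
shaft 0.12106902687171081 41.27220652675736 [0.63565071 0.18967743 0.01      ]
```

```bash
cat >> h.py <<'E'
TIN=(np.array([.658,-.012]),-10.4);TRAY=(np.array([.506,-.392]),6.5);CR=(np.array([.510,.4135]),-16.)
def inframe(F,x,y):
    a=np.radians(F[1]);return F[0]+np.array([[np.cos(a),-np.sin(a)],[np.sin(a),np.cos(a)]])@[x/1000,y/1000]
def pose():
    o=monitor.get_obs();M=R.from_rotvec(o["tool_rot"]).as_matrix()
    return o,M,np.array(o["tool_pos"])+.155*M[:,2],np.degrees(np.arctan2(M[1,0],M[0,0]))
def plan(*T):
    "targets (x,y,z_grasp,heading): shift mm in present tool axes, turn deg"
    o,M,g,h=pose();print("t",round(o["t"],2),"grasp",np.round(g*1000,1),"head",round(h,1),"tilt",round(np.degrees(np.arccos(-M[2,2])),2),"F",np.round(o["contact_force"],1),"open",round(o["opening"]*1000,1))
    for t in T:
        s=M.T@(np.array(t[:3])-g)*1000;print(np.round(s),"turn",round((h-t[3]+180)%360-180,1))
E
python3 - <<'E'
from h import *
plan((.442,-.017,.16,79.6),(.442,-.017,.045,79.6))
E
```

```text
t 0.15 grasp [ 248.3 -573.   248.7] head 23.4 tilt 0.09 F [-0.6 -0.8 -0.1] open 85.1
[ 399. -433.   90.] turn -56.2
[ 399. -433.  205.] turn -56.2
```

step_arm(commands=[[100, [50, -54, 0], -8], [100, [100, -108, 0], -16], [100, [150, -162, 0], -24], [100, [200, -216, 20], -32], [100, [250, -270, 40], -40], [100, [300, -324, 60], -48], [100, [350, -378, 90], -56.2], [100, [399, -433, 90], -56.2], [100, [399, -433, 90], -56.2], [100, [399, -433, 90], -56.2], [100, [399, -433, 90], -56.2]], squeeze=60)

```text
t: 1.52
tool_pos: [0.4424, -0.0155, 0.3137]
tool_rot: [-2.407, -2.016, 0.002]
contact_force: [0.0, 0.0, -0.2]
opening: 0.0852
grip_force: 0.0
```

Run:
```python
from h import *
plan((.442,-.017,.045,79.6))
i,_=snap("wrist","w1");print(proj(i,[(.442,-.017,.06),(.464,-.017,.06),(.42,-.017,.06),(.442,.005,.06)]))
```

```text
t 1.52 grasp [442.1 -15.5 158.7] head 79.9 tilt 0.12 F [ 0.   0.  -0.2] open 85.2
[ -2.   0. 114.] turn 0.3
[[322.68367278 207.25069075]
 [356.01764287 201.58591715]
 [289.65702834 212.86090001]
 [316.5933553  174.84079977]]
```

View pics/w1.png

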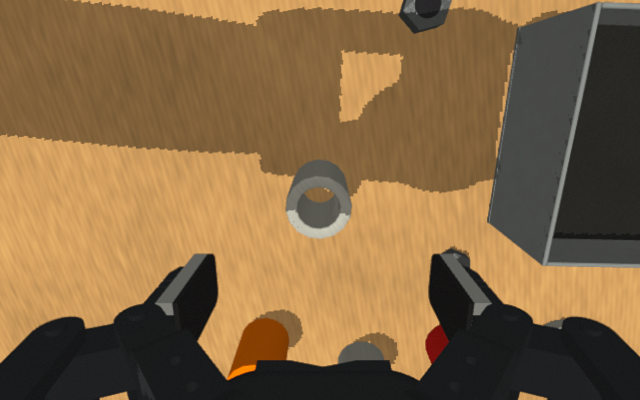

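Bushing B's top centre is seen at (319,206), against (322,207) predicted: about 2 mm. I'll grasp it.

step_arm(commands=[[100, [-2, 0, 55], 0], [100, [-2, 0, 100], 0], [100, [-2, 0, 114], 0], [100, [-2, 0, 114], 0], [0, [-2, 0, 114], 0], [0, [-2, 0, 114], 0], [0, [-2, 0, 114], 0], [0, [-2, 0, 114], 0], [0, [-2, 0, 114], 0], [0, [-2, 0, 114], 0]])

```text
t: 2.82
tool_pos: [0.4428, -0.0196, 0.2027]
tool_rot: [2.412, 2.011, 0.002]
contact_force: [-3.2, 0.6, 7.1]
opening: 0.043
grip_force: 60.4
```

Run:
```python
from h import *
x,y=inframe(TIN,0,33);print(x,y);plan((x,y,.165,79.6))
```

```text
0.6639571317932685 0.020457858536841737
t 2.83 grasp [443.1 -19.7  47.7] head 79.6 tilt 0.11 F [-3.2  0.6  7.1] open 43.0
[  79.  210. -117.] turn 0.0
```

step_arm(commands=[[0, [0, 0, -50], 0], [0, [0, 0, -100], 0], [0, [10, 30, -117], 0], [0, [28, 75, -117], 0], [0, [46, 120, -117], 0], [0, [63, 165, -117], 0], [0, [79, 210, -117], 0], [0, [79, 210, -117], 0], [0, [79, 210, -117], 0], [0, [79, 210, -117], 0], [0, [79, 210, -117], 0]])

```text
t: 4.2
tool_pos: [0.6621, 0.0202, 0.3181]
tool_rot: [2.413, 2.011, 0.0]
contact_force: [-1.2, 0.4, -4.8]
opening: 0.0428
grip_force: 63.3
```

Run:
```python
from h import *
x,y=inframe(TIN,0,33);plan((x,y,.125,79.6))
i,_=snap("wrist","w2");t=[inframe(TIN,a,b) for a,b in [(-70.5,-75),(-70.5,75),(70.5,75),(70.5,-75)]];print(proj(i,[(*p,.08) for p in t]))
```

```text
t 4.2 grasp [662.2  20.2 163.1] head 79.6 tilt 0.02 F [-1.2  0.4 -4.8] open 42.8
[ 1.  2. 38.] turn 0.0
[[223.02894938 359.34707057]
 [202.81585273 142.92814158]
 [446.82635977 142.84573779]
 [426.02318336 359.06480082]]
```

View pics/w2.png

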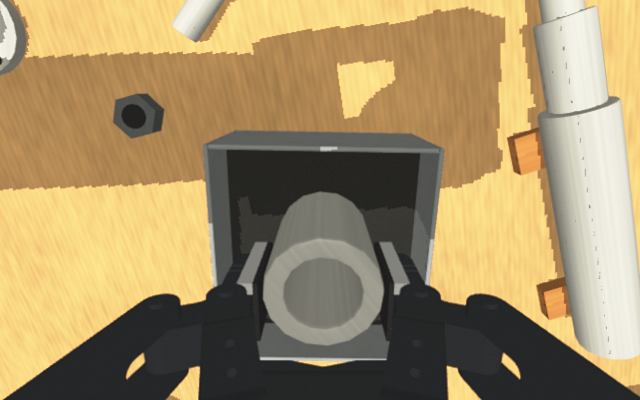

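The tin rim agrees to about 2 mm, and bushing B is held upright over the +y half. Lowering now.

step_arm(commands=[[0, [1, 2, 20], 0], [0, [1, 2, 40], 0], [0, [1, 2, 60], 0], [0, [1, 2, 64], 0], [0, [1, 2, 68], 0], [0, [1, 2, 71], 0]])

```text
t: 5.0
tool_pos: [0.6655, 0.021, 0.2474]
tool_rot: [2.412, 2.011, 0.002]
contact_force: [0.2, 0.1, -3.6]
opening: 0.0432
grip_force: 63.3
```

step_arm(commands=[[0, [0, 0, 3], 0], [0, [0, 0, 6], 0], [0, [0, 0, 9], 0], [0, [0, 0, 9], 0]])

```text
t: 5.5
tool_pos: [0.6664, 0.021, 0.2457]
tool_rot: [2.411, 2.011, 0.003]
contact_force: [-12.2, 0.3, 23.9]
opening: 0.0426
grip_force: 65.9
```

Contact felt (24 N, underside at about 44 mm). I'll ease off and release.

step_arm(commands=[[0, [0, 0, -5], 0], [0, [0, 0, -6], 0], [0, [0, 0, -6], 0]])

```text
t: 5.88
tool_pos: [0.666, 0.0209, 0.2458]
tool_rot: [2.411, 2.01, 0.004]
contact_force: [-1.1, 0.3, 8.3]
opening: 0.0429
grip_force: 64.3
```

step_arm(commands=[[75, [0, 0, 0], 0], [75, [0, 0, 0], 0], [75, [0, 0, 0], 0], [75, [0, 0, -25], 0], [75, [0, 0, -75], 0], [75, [0, 0, -110], 0], [75, [0, 0, -110], 0], [75, [0, 0, -110], 0]])

```text
t: 6.88
tool_pos: [0.6647, 0.021, 0.3525]
tool_rot: [-2.412, -2.011, 0.002]
contact_force: [1.0, -0.5, -0.3]
opening: 0.0641
grip_force: 0.0
```

Run:
```python
from h import *
plan((.452,-.191,.175,0),(.452,-.191,.045,0))
```

```text
t 6.88 grasp [664.4  21.  197.5] head 79.6 tilt 0.1 F [ 1.  -0.5 -0.3] open 64.1
[-247. -171.   23.] turn 79.6
[-247. -171.  153.] turn 79.6
```

step_arm(commands=[[75, [-40, -28, 0], 10], [75, [-80, -56, 0], 20], [75, [-120, -84, 5], 30], [75, [-160, -112, 10], 40], [75, [-200, -140, 15], 50], [75, [-247, -171, 23], 60], [75, [-247, -171, 23], 70], [75, [-247, -171, 23], 79.6], [75, [-247, -171, 23], 79.6], [75, [-247, -171, 23], 79.6]])

```text
t: 8.12
tool_pos: [0.4521, -0.1909, 0.3295]
tool_rot: [-3.14, -0.005, 0.003]
contact_force: [-0.0, 0.0, 0.3]
opening: 0.0641
grip_force: 0.0
```

Run:
```python
from h import *
plan((.452,-.191,.045,0))
i,_=snap("wrist","w3");print(proj(i,[(.452,-.191,.06)]))
```

```text
t 8.12 grasp [ 451.8 -190.8  174.5] head 0.2 tilt 0.12 F [-0.   0.   0.3] open 64.1
[  0.   0. 129.] turn 0.2
[[324.25573903 197.58663982]]
```

View pics/w3.png

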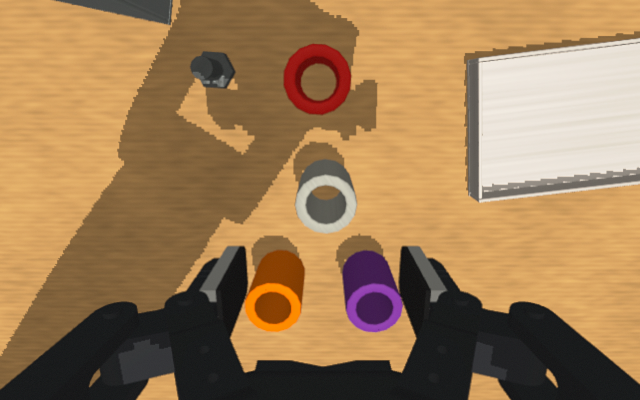

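Bushing A's top is at (326,204), about 4 mm nearer the base than estimated. Orange (272,305), purple (375,305) and red (318,80) are clear of the fingers.

step_arm(commands=[[75, [-4, 1, 50], 0], [75, [-4, 1, 100], 0], [75, [-4, 1, 129], 0], [75, [-4, 1, 129], 0], [75, [-4, 1, 129], 0], [0, [-4, 1, 129], 0], [0, [-4, 1, 129], 0], [0, [-4, 1, 129], 0], [0, [-4, 1, 129], 0], [0, [-4, 1, 129], 0]])

```text
t: 9.43
tool_pos: [0.4494, -0.1927, 0.2042]
tool_rot: [3.14, 0.001, 0.005]
contact_force: [-1.4, 1.6, 7.7]
opening: 0.0425
grip_force: 61.0
```

step_arm(commands=[[0, [0, 0, -50], 0], [0, [0, 0, -100], 0], [0, [0, 0, -150], 0], [0, [0, 0, -160], 0], [0, [0, 0, -160], 0]])

```text
t: 10.05
tool_pos: [0.4481, -0.192, 0.3611]
tool_rot: [-3.141, -0.001, 0.0]
contact_force: [-0.2, 0.6, -4.2]
opening: 0.0428
grip_force: 62.8
```

Run:
```python
from h import *
x,y=inframe(TIN,0,-33);plan((x,y,.19,79.6))
```

```text
t 10.05 grasp [ 448.  -192.   206.1] head 0.0 tilt 0.01 F [-0.2  0.6 -4.2] open 42.8
[ 204. -147.   16.] turn -79.6
```

step_arm(commands=[[0, [30, -20, 0], -10], [0, [65, -45, 0], -20], [0, [100, -70, 0], -30], [0, [135, -95, 0], -40], [0, [170, -122, 0], -50], [0, [204, -147, 10], -60], [0, [204, -147, 16], -70], [0, [204, -147, 16], -79.6], [0, [204, -147, 16], -79.6], [0, [204, -147, 16], -79.6], [0, [204, -147, 16], -79.6]])

```text
t: 11.42
tool_pos: [0.6521, -0.0452, 0.3451]
tool_rot: [-2.414, -2.009, 0.001]
contact_force: [0.4, 0.5, -3.0]
opening: 0.043
grip_force: 63.0
```

Run:
```python
from h import *
x,y=inframe(TIN,0,-33);plan((x,y,.095,79.6))
i,_=snap("wrist","w4")
```

```text
t 11.43 grasp [651.9 -45.2 190.1] head 79.5 tilt 0.05 F [ 0.4  0.5 -3. ] open 43.0
[ 1.  0. 95.] turn -0.1
```

View pics/w4.png

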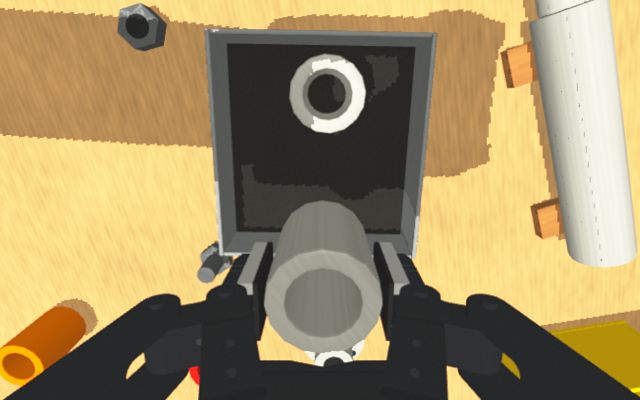

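Bushing B stands upright in the tin at (327,93) and bushing A hangs over the near half. Lowering A.

step_arm(commands=[[0, [1, 0, 25], 0], [0, [1, 0, 50], 0], [0, [1, 0, 70], 0], [0, [1, 0, 84], 0], [0, [1, 0, 89], 0], [0, [1, 0, 92], 0], [0, [1, 0, 95], 0]])

```text
t: 12.35
tool_pos: [0.6529, -0.0442, 0.2517]
tool_rot: [2.412, 2.01, 0.002]
contact_force: [-0.6, -0.9, -3.1]
opening: 0.0425
grip_force: 63.0
```

step_arm(commands=[[0, [0, 0, 3], 0], [0, [0, 0, 6], 0], [0, [0, 0, 8], 0], [0, [0, 0, 8], 0]])

```text
t: 12.85
tool_pos: [0.6533, -0.0442, 0.2472]
tool_rot: [2.412, 2.011, 0.001]
contact_force: [-7.4, 1.1, 13.2]
opening: 0.0426
grip_force: 64.5
```

Contact again, at the same level. Ease off and release.

step_arm(commands=[[0, [0, 0, -3], 0], [0, [0, 0, -3], 0], [75, [0, 0, -3], 0], [75, [0, 0, -3], 0], [75, [0, 0, -3], 0], [75, [0, 0, -25], 0], [75, [0, 0, -70], 0], [75, [0, 0, -110], 0], [75, [0, 0, -110], 0], [75, [0, 0, -110], 0]])

```text
t: 14.1
tool_pos: [0.6524, -0.0441, 0.3536]
tool_rot: [2.413, 2.011, 0.001]
contact_force: [-0.9, 0.0, -0.9]
opening: 0.064
grip_force: 0.0
```

Run:
```python
from h import *
plan((.633,-.211,.15,96.5),(.633,-.211,.034,96.5))
```

```text
t 14.1 grasp [652.5 -44.1 198.6] head 79.6 tilt 0.06 F [-0.9  0.  -0.9] open 64.0
[-168.   11.   49.] turn -16.9
[-168.   11.  165.] turn -16.9
```

step_arm(commands=[[75, [-45, 3, 0], -8], [75, [-90, 6, 0], -16.9], [75, [-135, 9, 20], -16.9], [75, [-168, 11, 60], -16.9], [75, [-168, 11, 110], -16.9], [75, [-168, 11, 150], -16.9], [75, [-168, 11, 165], -16.9], [75, [-168, 11, 165], -16.9], [75, [-168, 11, 165], -16.9]])

```text
t: 15.22
tool_pos: [0.6339, -0.2116, 0.1899]
tool_rot: [2.089, 2.342, 0.002]
contact_force: [0.2, -0.1, 0.2]
opening: 0.0635
grip_force: 0.0
```

step_arm(commands=[[0, [0, 0, 0], 0], [0, [0, 0, 0], 0], [0, [0, 0, 0], 0], [0, [0, 0, 0], 0], [0, [0, 0, 0], 0], [0, [0, 0, 0], 0]])

```text
t: 15.98
tool_pos: [0.6338, -0.2117, 0.1899]
tool_rot: [2.089, 2.342, 0.001]
contact_force: [-1.2, 0.5, 6.2]
opening: 0.0336
grip_force: 60.7
```

Run:
```python
from h import *
x,y=inframe(TRAY,0,41);plan((x,y,.11,96.5),(x,y,.037,96.5))
```

```text
t 15.97 grasp [ 634.1 -211.9   34.9] head 96.5 tilt 0.16 F [-1.2  0.5  6.2] open 33.6
[-123. -148.  -75.] turn 0.0
[-123. -148.   -2.] turn 0.0
```

step_arm(commands=[[0, [0, 0, -40], 0], [0, [0, 0, -75], 0], [0, [-30, -35, -75], 0], [0, [-60, -72, -75], 0], [0, [-92, -110, -75], 0], [0, [-123, -148, -75], 0], [0, [-123, -148, -75], 0], [0, [-123, -148, -75], 0], [0, [-123, -148, -75], 0]])

```text
t: 17.1
tool_pos: [0.5005, -0.3495, 0.2623]
tool_rot: [-2.089, -2.345, -0.0]
contact_force: [0.2, 0.6, -2.2]
opening: 0.0336
grip_force: 61.1
```

Run:
```python
from h import *
x,y=inframe(TRAY,0,41);plan((x,y,.037,96.5))
i,_=snap("wrist","w5");t=[inframe(TRAY,a,b) for a,b in [(-55.5,88),(-55.5,-88),(55.5,-88),(55.5,88)]];print(proj(i,[(*p,.022) for p in t]))
```

```text
t 17.1 grasp [ 500.5 -349.4  107.3] head 96.6 tilt 0.04 F [ 0.2  0.6 -2.2] open 33.6
[-2.  1. 70.] turn 0.1
[[227.45035364 137.76486741]
 [245.30250379 384.08354066]
 [399.69060126 384.09384582]
 [418.28055292 138.02175313]]
```

View pics/w5.png

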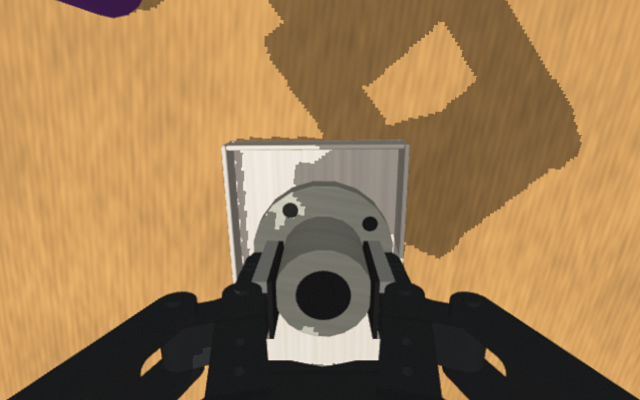

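Hub A is held level and boss up over the tray. The tray's far corners are at (225,145) and (408,143), so it sits about 3 mm off and I'm correcting for that.

step_arm(commands=[[0, [-5, -2, 30], 0], [0, [-5, -2, 52], 0], [0, [-5, -2, 60], 0], [0, [-5, -2, 65], 0], [0, [-5, -2, 68], 0], [0, [-5, -2, 71], 0], [0, [-5, -2, 73], 0], [0, [-5, -2, 73], 0]])

```text
t: 18.15
tool_pos: [0.4992, -0.3561, 0.1929]
tool_rot: [2.09, 2.343, -0.0]
contact_force: [-4.1, 3.7, 8.8]
opening: 0.0335
grip_force: 62.2
```

step_arm(commands=[[62, [0, 0, -2], 0], [62, [0, 0, -2], 0], [62, [0, 0, -2], 0], [62, [0, 0, -15], 0], [62, [0, 0, -60], 0], [62, [0, 0, -110], 0], [75, [0, 0, -150], 0], [75, [0, 0, -150], 0]])

```text
t: 19.15
tool_pos: [0.4995, -0.3564, 0.346]
tool_rot: [2.085, 2.337, -0.0]
contact_force: [0.1, -1.1, -0.4]
opening: 0.0642
grip_force: 0.0
```

```bash
sed -i 's/\.506,-\.392/.503,-.395/' h.py
python3 - <<'E'
from h import *
plan((.437,.178,.19,96.5),(.437,.178,.034,96.5))
E
```

```text
t 19.15 grasp [ 500.7 -357.5  191.1] head 96.5 tilt 0.58 F [ 0.1 -1.1 -0.4] open 64.2
[539.  -2.  -3.] turn 0.0
[540.  -3. 153.] turn 0.0
```

step_arm(commands=[[75, [60, 0, -2], 0], [75, [120, 0, -2], 0], [75, [180, -1, -2], 0], [75, [240, -1, -2], 0], [75, [300, -1, -2], 0], [75, [360, -1, -2], 0], [75, [420, -2, -2], 0], [75, [480, -2, -2], 0], [75, [539, -2, -2], 0], [75, [539, -2, 0], 0], [75, [539, -2, 0], 0], [75, [539, -2, 0], 0]])

```text
t: 20.65
tool_pos: [0.4355, 0.1786, 0.3393]
tool_rot: [-2.094, -2.342, 0.001]
contact_force: [0.4, -0.0, 0.2]
opening: 0.0644
grip_force: 0.0
```

Run:
```python
from h import *
plan((.437,.178,.034,96.5))
i,im=snap("wrist","w6");p=proj(i,[(.437,.178,.045),(.437,.178,.01)]);print(p)
c=im[0:400,170:470];cv2.imwrite("pics/w6c.png",c[...,::-1])
```

```text
t 20.65 grasp [435.4 178.6 184.3] head 96.4 tilt 0.04 F [ 0.4 -0.   0.2] open 64.4
[ -1.   2. 150.] turn -0.1
[[323.96026683 189.42178539]
 [323.79670997 178.69452058]]
```

View pics/w6c.png

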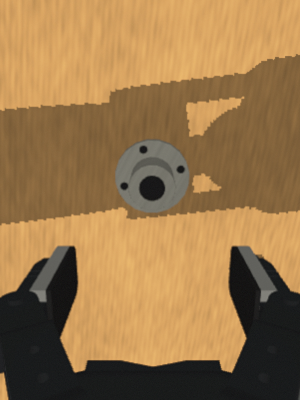

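Hub B's boss is at (322,188), against (324,189) predicted. I'll grasp it.

step_arm(commands=[[75, [-1, 1, 55], 0], [75, [-1, 1, 110], 0], [75, [-1, 1, 142], 0], [75, [-1, 1, 150], 0], [75, [-1, 1, 150], 0], [0, [-1, 1, 150], 0], [0, [-1, 1, 150], 0], [0, [-1, 1, 150], 0], [0, [-1, 1, 150], 0], [0, [-1, 1, 150], 0], [0, [-1, 1, 150], 0]])

```text
t: 22.08
tool_pos: [0.4374, 0.1791, 0.1918]
tool_rot: [2.09, 2.343, 0.003]
contact_force: [-0.8, -0.7, 6.4]
opening: 0.0341
grip_force: 60.2
```

Run:
```python
from h import *
x,y=inframe(TRAY,0,-41);plan((x,y,.12,96.5),(x,y,.037,96.5))
```

```text
t 22.07 grasp [437.8 179.1  36.8] head 96.5 tilt 0.16 F [-0.8 -0.7  6.4] open 34.1
[-619.   -0.  -83.] turn 0.0
[-619.   -1.   -0.] turn 0.0
```

step_arm(commands=[[0, [0, 0, -55], 0], [0, [-20, 0, -110], 0], [0, [-70, 0, -150], 0], [0, [-130, 0, -150], 0], [0, [-190, 0, -150], 0], [0, [-250, 0, -150], 0], [0, [-310, 0, -150], 0], [0, [-370, 0, -150], 0], [0, [-430, 0, -150], 0], [0, [-490, 0, -150], 0], [0, [-550, 0, -145], 0], [0, [-610, 0, -130], 0]])

```text
t: 23.58
tool_pos: [0.5058, -0.4292, 0.3203]
tool_rot: [2.09, 2.343, 0.0]
contact_force: [0.6, 0.1, -3.8]
opening: 0.0334
grip_force: 61.7
```

step_arm(commands=[[0, [-12, 0, 20], 0], [0, [-12, 0, 20], 0], [0, [-12, 0, 20], 0], [0, [-12, 0, 20], 0]])

```text
t: 24.08
tool_pos: [0.5075, -0.4383, 0.3011]
tool_rot: [2.089, 2.344, -0.0]
contact_force: [1.2, 0.5, -3.0]
opening: 0.0337
grip_force: 61.6
```

Run:
```python
from h import *
x,y=inframe(TRAY,0,-41);plan((x,y,.12,96.5),(x,y,.040,96.5))
```

```text
t 24.07 grasp [ 507.7 -438.5  146.1] head 96.6 tilt 0.1 F [ 1.2  0.5 -3. ] open 33.7
[ 3.  0. 26.] turn 0.1
[  3.   0. 106.] turn 0.1
```

step_arm(commands=[[0, [2, 0, 40], 0], [0, [2, 0, 75], 0], [0, [2, 0, 92], 0], [0, [2, 0, 98], 0], [0, [2, 0, 102], 0], [0, [2, 0, 105], 0], [0, [2, 0, 108], 0], [0, [2, 0, 110], 0], [0, [2, 0, 110], 0]])

```text
t: 25.2
tool_pos: [0.5077, -0.4381, 0.1949]
tool_rot: [2.09, 2.343, -0.001]
contact_force: [-6.8, 6.6, 13.6]
opening: 0.0335
grip_force: 63.4
```

Contact at pick height plus 3 mm, so it is on the tray floor. Releasing.

step_arm(commands=[[62, [0, 0, -3], 0], [62, [0, 0, -3], 0], [62, [0, 0, -3], 0], [62, [0, 0, -15], 0], [62, [0, 0, -60], 0], [62, [0, 0, -110], 0], [62, [0, 0, -150], 0], [62, [0, 0, -150], 0]])

```text
t: 26.2
tool_pos: [0.5077, -0.4381, 0.3463]
tool_rot: [2.085, 2.337, -0.002]
contact_force: [0.6, 0.3, 0.8]
opening: 0.0529
grip_force: 0.0
```

Run:
```python
from h import *
snap("wrist","w7")
plan((.638,.189,.19,41.3),(.638,.189,.023,41.3))
```

```text
t 26.25 grasp [ 507.8 -438.1  188. ] head 96.5 tilt 0.3 F [ 0.2 -0.6 -1.1] open 52.8
[608. 201.  -4.] turn 55.2
[609. 200. 163.] turn 55.2
```

View pics/w7.png

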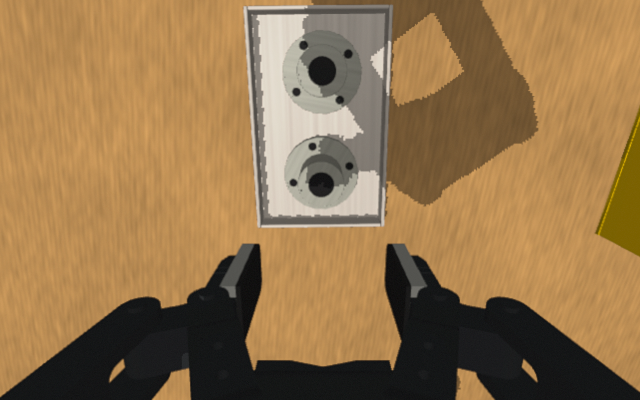

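Both hubs lie flat in the tray, boss up, at (322,70) and (320,180). On to the shaft.

step_arm(commands=[[62, [55, 18, 0], 5], [62, [110, 36, 0], 10], [62, [165, 54, 0], 15], [62, [220, 72, 0], 20], [62, [275, 90, 0], 25], [62, [330, 108, 0], 30], [62, [385, 126, 0], 35], [62, [440, 144, 0], 40], [62, [495, 162, 0], 45], [62, [550, 181, 0], 50], [62, [608, 201, 0], 55.2], [62, [608, 201, 0], 55.2]])

```text
t: 27.75
tool_pos: [0.637, 0.1935, 0.3375]
tool_rot: [-2.936, -1.115, 0.005]
contact_force: [-1.2, 0.3, -0.1]
opening: 0.0528
grip_force: 0.0
```

step_arm(commands=[[62, [0, 0, 0], 0], [62, [0, 0, 0], 0], [62, [0, 0, 0], 0]])

```text
t: 28.12
tool_pos: [0.6375, 0.1884, 0.3396]
tool_rot: [2.94, 1.106, -0.0]
contact_force: [-0.1, -0.5, 0.6]
opening: 0.053
grip_force: 0.0
```

Run:
```python
from h import *
plan((.638,.189,.023,41.3))
i,im=snap("wrist","w8");a=np.radians(41.3);d=np.array([np.cos(a),np.sin(a),0])
m=np.array([.638,.189,.013]);print(proj(i,[m+[0,0,.013],m+.065*d,m-.065*d,m+.025*d+[0,0,.013],m-.025*d+[0,0,.013]]))
c=cv2.resize(im[60:310,190:450],None,fx=2.2,fy=2.2);cv2.imwrite("pics/w8c.png",c[...,::-1])
```

```text
t 28.12 grasp [637.4 188.4 184.6] head 41.2 tilt 0.02 F [-0.1 -0.5  0.6] open 53.0
[  1.  -0. 162.] turn -0.1
[[322.7930583  181.87322325]
 [322.65756146  98.7064653 ]
 [322.90847482 248.83438223]
 [322.74174139 151.21863447]
 [322.84201534 211.11511298]]
```

View pics/w8c.png

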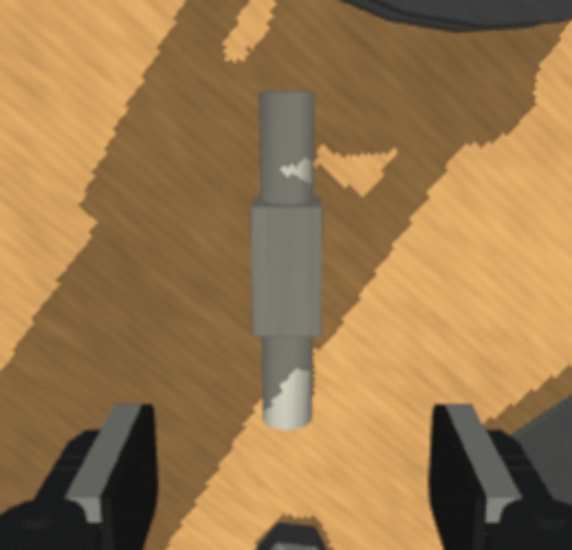

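The shaft body centre is at (320,183) and aligned to the tool, 2 mm off to the left. I'll grasp it.

step_arm(commands=[[62, [-1, -2, 55], 0], [62, [-1, -2, 110], 0], [62, [-1, -2, 148], 0], [62, [-1, -2, 161], 0], [62, [-1, -2, 161], 0], [62, [-1, -2, 161], 0], [0, [-1, -2, 161], 0], [0, [-1, -2, 161], 0], [0, [-1, -2, 161], 0], [0, [-1, -2, 161], 0], [0, [-1, -2, 161], 0], [0, [-1, -2, 161], 0]])

```text
t: 29.68
tool_pos: [0.6363, 0.1908, 0.1808]
tool_rot: [2.939, 1.108, 0.005]
contact_force: [-0.5, 0.0, 7.0]
opening: 0.0247
grip_force: 61.6
```

Run:
```python
from h import *
x,y=CR[0];plan((x,y,.19,-16),(x,y,.060,-16))
```

```text
t 29.68 grasp [636.7 190.9  25.8] head 41.3 tilt 0.17 F [-0.5  0.   7. ] open 24.7
[  52. -251. -164.] turn 57.3
[  52. -251.  -34.] turn 57.3
```

step_arm(commands=[[0, [0, 0, -55], 0], [0, [0, 0, -110], 0], [0, [10, -40, -150], 8], [0, [20, -85, -164], 16], [0, [28, -130, -164], 24], [0, [36, -175, -164], 32], [0, [44, -215, -164], 40], [0, [52, -251, -164], 48], [0, [52, -251, -164], 57.3], [0, [52, -251, -164], 57.3], [0, [52, -251, -164], 57.3], [0, [52, -251, -164], 57.3]])

```text
t: 31.18
tool_pos: [0.509, 0.4129, 0.3424]
tool_rot: [3.111, -0.436, -0.001]
contact_force: [-0.4, 0.4, -4.2]
opening: 0.0245
grip_force: 60.5
```

Run:
```python
from h import *
x,y=CR[0];plan((x,y,.063,-16))
i,im=snap("wrist","w9")
L={}
P=[(*inframe(CR,a,b),.06) for a in(53,37,-37,-53) for b in(33,24,-24,-33)]
print(np.round(proj(i,P)).astype(int).tolist())
```

```text
t 31.18 grasp [508.9 412.9 187.4] head -16.0 tilt 0.03 F [-0.4  0.4 -4.2] open 24.5
[  1.  -1. 124.] turn 0.0
[[275, 117], [288, 117], [358, 117], [371, 117], [275, 141], [288, 141], [357, 141], [370, 141], [279, 239], [291, 239], [354, 239], [366, 239], [280, 258], [291, 258], [354, 258], [366, 258]]
```

View pics/w9.png

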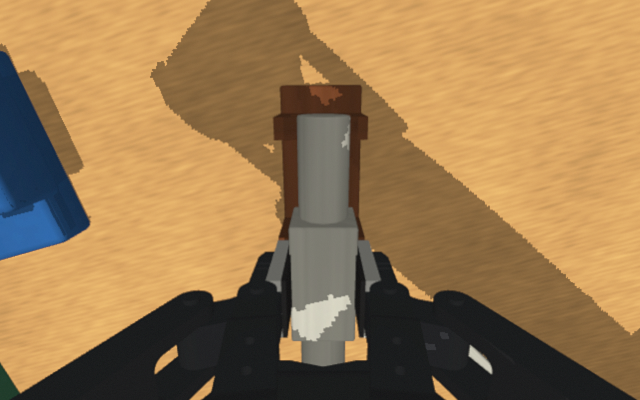

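The cradle's far upright is at x 274–367, rows 115–139, and yaw agrees. I'll apply a 2 mm correction and lower.

step_arm(commands=[[0, [2, -3, 45], 0], [0, [2, -3, 85], 0], [0, [2, -3, 105], 0], [0, [2, -3, 113], 0], [0, [2, -3, 117], 0], [0, [2, -3, 120], 0], [0, [2, -3, 122], 0], [0, [2, -3, 124], 0], [0, [2, -3, 126], 0], [0, [2, -3, 127], 0]])

```text
t: 32.48
tool_pos: [0.512, 0.416, 0.2199]
tool_rot: [3.11, -0.436, 0.0]
contact_force: [-7.8, -8.5, 17.6]
opening: 0.0249
grip_force: 63.4
```

Contact at about 2 mm above nominal, with sideways force toward tool +y. Nudging +2 mm, then releasing.

step_arm(commands=[[0, [0, 1, 0], 0], [0, [0, 2, 0], 0], [0, [0, 2, 0], 0], [0, [0, 2, -2], 0], [50, [0, 2, -2], 0], [50, [0, 2, -2], 0], [60, [0, 2, -2], 0]])

```text
t: 33.35
tool_pos: [0.5109, 0.414, 0.2177]
tool_rot: [-3.111, 0.436, -0.0]
contact_force: [-0.0, -0.3, -0.5]
opening: 0.051
grip_force: 0.0
```

step_arm(commands=[[60, [0, 0, -20], 0], [60, [0, 0, -65], 0], [60, [0, 0, -120], 0], [60, [-50, 0, -160], 0], [60, [-60, 0, -160], 0], [60, [-60, 0, -160], 0], [60, [-60, 0, -160], 0]])

```text
t: 34.22
tool_pos: [0.4535, 0.4299, 0.3759]
tool_rot: [3.109, -0.437, -0.003]
contact_force: [-0.2, -0.5, -0.4]
opening: 0.0513
grip_force: 0.0
```

Run:
```python
from h import *
plan()
_,w=snap("wrist","w10");_,s=snap("scene","s10")
a=cv2.resize(w[0:300,170:470],(500,500));b=cv2.resize(s[150:290,140:340],(700,490))
b2=cv2.resize(s[150:290,430:530],(0,0),fx=3.5,fy=3.5)
a=cv2.resize(a,(300,300));b=cv2.resize(b,(500,350))
c=np.zeros((350,800,3),np.uint8);c[:300,:300]=a;c[:,300:]=b
cv2.imwrite("pics/fin.png",c[...,::-1])
```

```text
t 34.23 grasp [453.2 429.6 220.9] head -16.0 tilt 0.16 F [-0.2 -0.5 -0.4] open 51.3
```

View pics/fin.png

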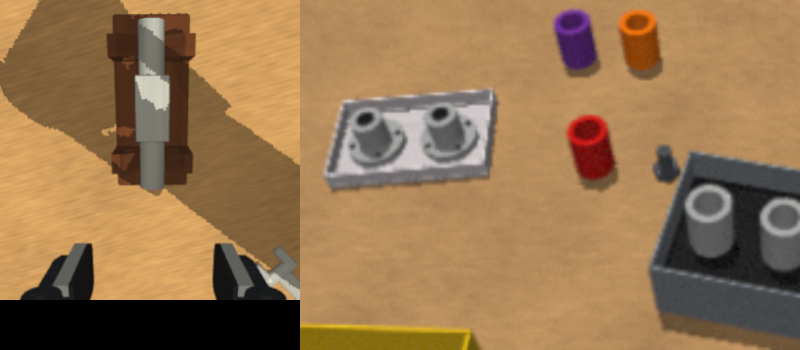

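Run:
```python
from h import *
i=eyes.camera_info("wrist")
a=np.radians(-16);e=np.array([np.cos(a),np.sin(a)]);n=np.array([-e[1],e[0]])
for k,(u,v,z) in {"body_far":(170+152,75,.063),"body_near":(170+152,143,.063),"end_far":(322,17,.055),"end_near":(322,190,.05),"upr_far":(170+151,58,.06),"upr_far_out":(321,33,.06),"upr_L":(170+107,45,.06),"upr_R":(170+195,45,.06)}.items():
    d=at_z(i,u,v,z)[:2]-CR[0];print(k,np.round([d@e*1000,d@n*1000],1))
```

```text
body_far [23.7  0.8]
body_near [-27.    0.9]
end_far [64.8  0.8]
end_near [-68.8   1. ]
upr_far [35.9  1.5]
upr_far_out [53.1  1.5]
upr_L [45. 34.]
upr_R [ 44.9 -31. ]
```

The final picture shows the shaft 2 mm off centre along and 1 mm across, seated in both notches. The hubs are flat in the tray and both bushings stand in the tin.

```bash
python3 -c "
from station import finish_job
print(finish_job())"
```

```text
the job is handed in; nothing more can be done
None
```

I handed the job in at about 34 s on the robot's clock: both bushings stand side by side in the tin, both hubs lie flat and boss up in the tray, and the shaft rests in both cradle notches; the hand-in gave no verdict.

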